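# Show the helper the next rivet

### The arm

A 6-joint arm with a two-finger parallel gripper is mounted at the origin on a cart in front of the work surface, level with it; the furniture and walls round the work are solid. World frame = base frame: x ahead of the robot, y to its left, z up, the work surface at z = 0. Lengths are in m, angles in rad, forces in N, time in s.
With the tool pointing down it reaches from about 0.425 to 0.95 m from the base axis. Payload 3.5 kg.
Tool frame: the origin (TCP) lies midway between the tips of the shut fingers; the grasp point (between the pads) lies grasp_offset behind it (grasp_offset is the distance from the TCP to the grasp point, in m); z points along the fingers, y is the direction in which the jaws open and shut (so a half turn about z gives the same grasp; the last joint's range is limited). The gripper opens to 85 mm and grips with 20 to 120 N. Pads are 22 mm wide; open, the fingers measure 114 mm over their backs; the gripper's body (76 mm by 85 mm) begins 54 mm behind the grasp point. The pads swing forward as they close: fully open they stand 13 mm farther back than shut.
Start: joints at [-1.474, 0.286, 1.577, -0, 1.279, -0.15], TCP at [0.165, -0.655, 0.231] pointing down, gripper open.
Joint ranges: [-2.77, 2.77], [-0.9, 2.22], [0.21, 2.48], [-1.53, 4.67], [0.24, 2.81], [-2.84, 2.84]. Speed limits (rad/s): [2.79, 2.79, 3.14, 3.14, 3.14, 3.14].

### API

Orientations are given as a unit quaternion [x, y, z, w].
In Python, from plant import * gives the robot as it stands.
- The arm moves only by the tool jog_arm, never from a script. Its argument "targets" is text: rows parted by semicolons, each of 7 numbers parted by spaces: the shift along the world's x, y, z in mm, then the turn, a rotation vector about the world's x, y, z in degrees, then the gripper's target within -1 to 1 (fully open at 1, half-way at 0, shut at -1). A call has 1 to 10 rows; each row shifts and turns the pose as measured when the row begins; what a row does not reach is not made up. A row lasts 1/12 s, in which the tool goes at most 41.7 mm and 7.16 degrees, less where a joint would pass 70% of its speed; a pose out of reach is approached as far as the arm can. A call with a gripper value outside its range is refused whole. The fingers move at their own pace and stop on an object; "force" is the grip in N (left out, the last holds). Time passes only in rows, so rows that do not move let the fingers close. It gives the time, the measured TCP pose, the force and the opening at its end, in the units of the state.
- get_state(): the state, without advancing time (a new reading comes with each control period).
- read_camera(name): name is "side" or "top" or "wrist"; returns a dict with "pixels" (480x640x3 uint8, blue, green, red), "mtx" (3x3 intrinsics, pixels), "world_from_camera" (4x4, takes a point from camera to world coordinates). Camera axes: x right, y up, looking along -z (the intrinsics and any distortion apply to the point x, -y, -z); pixel columns grow to the right and rows downward; lengths in m; the calibration is good to about 2 mm. A picture is of the moment at which its call begins. There is no depth.
- sign_off(): hands the job in, once; it reports no verdict.
Trained networks look in a picture, given as the dict that the camera call returned (one of the last four; its "shot" number tells which), for a name from the list of things; names that differ only in an ending like _2 or _b are one class to them, and where a whole thing is asked for, a point or a joint stands for the part that bears it (a point fixed in the world has none). Each returns a list of dicts, best first, with "p" (0 to 1); they miss things now and then, are a little off and sometimes report something else, mostly with a low value. They report only what shows in the picture. A call takes as long as a camera call. They do not tell look-alikes from the thing itself.
- spot_in(target, picture): "uv" ([column, row] in pixels, amid what is visible of it).
- silhouettes(target, picture): "mask" (480x640 bool, what is visible of it) and "uv" ([column, row] in pixels, amid what is visible of it).
- mark_of(target, picture): "uv" ([column, row] in pixels: a listed point, or the origin of a listed thing).
The state is a dict: "time": time; "qpos": joint angles; "dq": joint speeds; "joint_efforts": joint torques, N m; "eef_pos": TCP position; "tcp_rot": TCP orientation; "contact_force": force on the tool from outside, world axes, zero at the start; "wrist_torque": the same for the moment, N m; "opening": opening from 0.0 (shut) to 1.0 (fully open).
Only numpy, scipy, OpenCV 4.12 (cv2) and the standard library are available. Lean on these libraries where they do the work, as an engineer would, in place of code of your own. Each camera call takes 0.05 s, during which the arm holds its last target.

### The job

Show a helper the next riveting job by pointing, with the fingertips straight above each thing and two to four centimetres over it, staying still there for about two seconds: first at the open tin of rivets, then at the one empty rivet hole (one of the two steel hinge straps has it, the other strap is fully riveted), and last at the head of the smallest hammer on the table. Touch nothing, and keep the fingers high between the three places, so that you do not dip towards the other strap or the head of any other hammer. Finish still pointing at the smallest hammer's head.

Things in the scene. Friction and masses are not known exactly. Their poses are not given: they have to be found in the camera images.
- tin_mouth (a point): Centre of the mouth of the open round tin of rivets, at rim height (the tin is 64 mm across and 49 mm high, and stands upright on the table, so this point is 49 mm above the table). The tin stands on either the left or the right side of the work; a 181 mm high oil can with a long upright spout, 61 mm across, stands on the other side.
- open_hole (a point): Centre of the empty rivet hole at the strap's upper face, 8 mm above the table. The strap is a plain steel hinge strap lying flat, 184 x 40 x 8 mm, with a rolled knuckle 18 mm thick across one end and four rivet places in a row along its middle, 46 mm apart. Three hold round rivet heads (22 mm across, 7.5 mm high); the second place from the knuckle is an open 15 mm hole. The point's x axis runs along the strap, away from the knuckle; z is up.
- strap_full: The other hinge strap, the same size and material, with a rivet head in all four places. Its origin is the centre of its underside on the table; x runs along it away from the knuckle. Not to be pointed at. The two straps may have changed places.
- small_head (a point): Top of the middle of the small hammer's head, 26 mm above the table. The hammer lies flat, 252 mm long with a wooden handle; its head measures 80 x 24 x 26 mm and lies at the end nearer the robot. The point's y axis runs along the handle towards the head, x along the head, z up.
- heavy_head (a point): Top of the middle of the other hammer's head, 45 mm above the table. That hammer is of about the same length (258 mm) with a much stouter head, 104 x 45 x 45 mm. Not to be pointed at. It may have changed places with the small hammer. Two more hammers, larger and with longer handles, lie at the far right of the table and are not part of the job.
Mind the look-alikes: they are no part of the job. Leave any blue or pink look-alike of the part that bears tin_mouth alone.

How it is judged:
On the way, in this order (a step that is already met when the one before it is completed fails the run):
1. the fingers point down at the open rivet tin and dwell there (horizontal distance between the grasp point and tin_mouth below 0.025 m and z of the grasp point in the frame of tin_mouth between 0.015 and 0.095 m), for 1.2 s.
2. the fingers point down at the empty rivet hole and dwell there (horizontal distance between the grasp point and open_hole below 0.02 m and z of the grasp point in the frame of open_hole between 0.015 and 0.095 m), for 1.2 s.
3. the fingers point down at the small hammer's head and dwell there (horizontal distance between the grasp point and small_head below 0.025 m and z of the grasp point in the frame of small_head between 0.015 and 0.095 m), for 1.2 s.
At the end, for the whole second after the job is handed in: the grasp point between the fingers is within 25 mm sideways of the small hammer's head and 15 to 95 mm above it; the tin, the two straps and the two hammers are within 10 mm of where they were (all of step 3 and distance of each of tin_mouth, open_hole, small_head, strap_full, heavy_head from where it was at the start of the episode below 0.01 m); the robot touches nothing.
It fails at once if the robot touches something (contact force between any of the fingers, the arm and anything else above 0.3 N).
It fails at once if the fingers dip towards the fully riveted strap (horizontal distance between the grasp point and strap_full below 0.06 m and height (world z) of the grasp point below 0.09 m).
It fails at once if the fingers dip towards the head of the heavy hammer (horizontal distance between the grasp point and heavy_head below 0.04 m and height (world z) of the grasp point below 0.115 m).
It also fails if it takes over 56 s, if anything falls off the work surface, if the arm or the gripper's body presses on something with over 40 N, if the wrist force passes 120 N, or if a joint passes its speed limit or range.

## Working session

There is one attempt and no reset: what is moved stays moved. The work goes in short steps, Python scripts to look and compute and a tool call to move; the robot and the scene stay as the last step left them, time stands still between calls to the robot, and variables do not carry over. Pictures are saved under pics/ and viewed, and the job is handed in when it is done.

Besides the shell and the picture viewer there is one more tool, called after "Emit:" as name(argument=value, ...) on one line, values as JSON. jog_arm: Moves the arm, as the interface text tells. Its arguments: {"type":"object","properties":{"targets":{"type":"string"},"force":{"type":"number"}},"required":["targets"]}

```bash
mkdir -p pics; ls; python3 - <<'E'
from plant import *
import cv2,numpy as np
s=get_state();print({k:s[k] for k in ('time','eef_pos','tcp_rot','opening')})
try: print(grasp_offset)
except Exception as e: print(e)
for n in ("top","side"):
    p=read_camera(n);cv2.imwrite(f"pics/{n}0.png",np.asarray(p["pixels"]));print(n,np.round(p["mtx"],1).tolist(),np.round(p["world_from_camera"],3).tolist(),[k for k in p])
    np.savez(f"{n}0.npz",m=p["mtx"],T=p["world_from_camera"])
    for t in ("tin_mouth","open_hole","strap_full","small_head","heavy_head"):
        print(t,[(np.round(d["uv"],1).tolist(),round(d["p"],2)) for d in mark_of(t,p)])
E
```

```text
pics
{'time': 0.0, 'eef_pos': array([ 0.16487117, -0.65387341,  0.22993612]), 'tcp_rot': array([ 9.92394008e-01,  1.23096393e-01,  3.13441214e-05, -1.18724093e-03]), 'opening': 0.9985580734500723}
0.0187
top [[618.3, 0.0, 310.4], [0.0, 618.3, 241.4], [0.0, 0.0, 1.0]] [[0.007, 0.999, -0.046, 0.41], [-1.0, 0.007, 0.004, -0.027], [0.004, 0.046, 0.999, 1.526], [0.0, 0.0, 0.0, 1.0]] ['pixels', 'mtx', 'world_from_camera', 'shot']
tin_mouth [([178.5, 293.3], 0.88), ([145.7, 253.5], 0.82), ([317.2, 225.2], 0.77), ([241.7, 233.9], 0.44)]
open_hole [([244.3, 233.3], 0.55)]
strap_full [([380.4, 247.6], 0.56)]
small_head []
heavy_head [([214.4, 178.8], 0.6), ([242.0, 232.5], 0.41)]
side [[479.0, 0.0, 320.1], [0.0, 479.0, 240.7], [0.0, 0.0, 1.0]] [[-0.998, -0.001, -0.057, 0.442], [-0.051, -0.44, 0.897, 0.796], [-0.026, 0.898, 0.439, 0.445], [0.0, 0.0, 0.0, 1.0]] ['pixels', 'mtx', 'world_from_camera', 'shot']
tin_mouth [([418.0, 336.7], 0.75), ([308.7, 232.8], 0.75), ([348.2, 376.6], 0.61)]
open_hole [([315.7, 300.7], 0.68)]
strap_full [([339.6, 227.0], 0.85)]
small_head [([274.2, 213.4], 0.62)]
heavy_head [([223.8, 303.4], 0.87), ([347.5, 376.8], 0.43)]
```

View pics/top0.png

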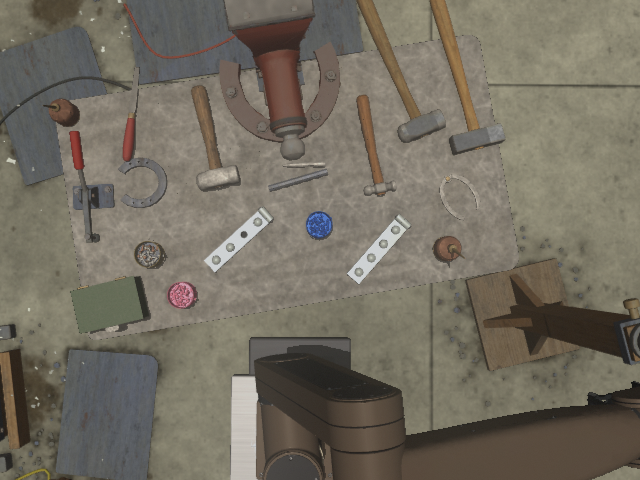

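View pics/side0.png

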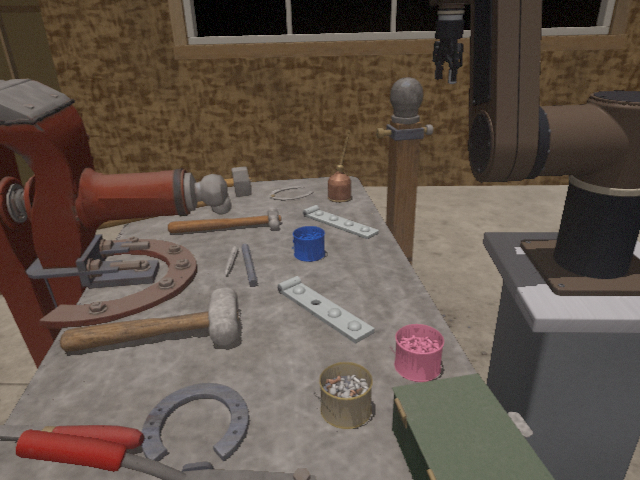

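Top view: the tan tin is at about (149,253), with the pink and blue look-alikes at (182,294) and (319,225). The empty hole is at (244,234) in the left strap. The small hammer's head is at (380,188) and the heavy one at (218,178). The side view agrees. Next I zoom in and triangulate.

```bash
python3 - <<'E'
import cv2,numpy as np
t=cv2.imread("pics/top0.png");s=cv2.imread("pics/side0.png")
def c(im,x,y,w=25):
    k=cv2.resize(im[y-w:y+w,x-w:x+w],(260,260),interpolation=cv2.INTER_CUBIC)
    for i in range(0,260,26): cv2.line(k,(i,0),(i,5),(0,255,255));cv2.line(k,(0,i),(5,i),(0,255,255))
    return k
a=np.hstack([c(t,149,253),c(t,244,234),c(t,380,188)]);b=np.hstack([c(s,347,385,40),c(s,316,302),c(s,275,218)])
cv2.imwrite("pics/crops.png",np.vstack([a,b]))
E
```

```text
(no output)
```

View pics/crops.png

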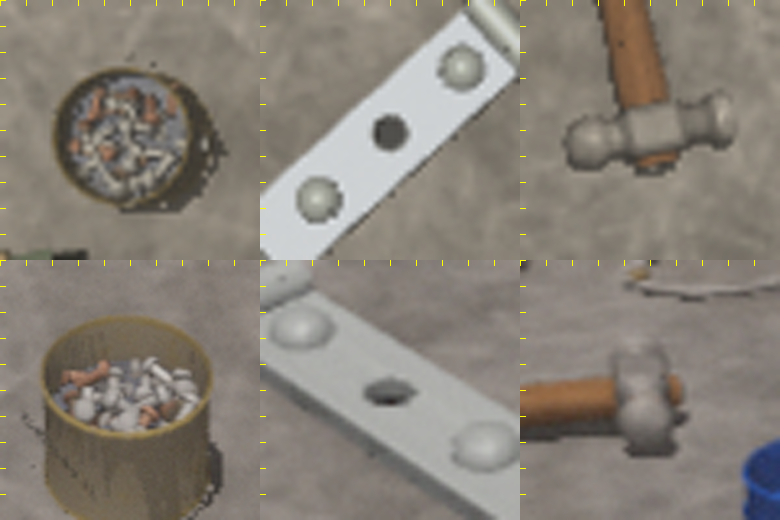

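```bash
cat > h.py <<'E'
import numpy as np
def ray(n,uv,tag="0"):
    z=np.load(f"{n}{tag}.npz");d=np.linalg.inv(z["m"])@np.r_[uv,1.];d=np.diag([1,-1,-1])@d
    return z["T"][:3,3],z["T"][:3,:3]@(d/np.linalg.norm(d))
def tri(rs):
    A=sum(np.eye(3)-np.outer(d,d) for o,d in rs);b=sum((np.eye(3)-np.outer(d,d))@o for o,d in rs)
    p=np.linalg.solve(A,b);return p,[np.linalg.norm(np.cross(p-o,d)) for o,d in rs]
def plane(r,h): o,d=r;return o+d*(h-o[2])/d[2]
E
python3 - <<'E'
from h import *
np.set_printoptions(precision=4,suppress=True)
for n,h,a,b in (("tin",.049,(147.5,254),(346.1,379.5)),("hole",.008,(244,234.3),(315.6,302.2)),("small",.026,(380.5,188),(274.2,215)),("heavy",.045,(217.5,177.5),(224,305)),("full",0,(378.5,249),(340,222)),("pink",.049,(182,294),(418,337)),("oil top",.15,(447,248),(340,170))):
    r=[ray("top",a),ray("side",b)];print(n,*tri(r),plane(r[0],h),plane(r[1],h))
E
```

```text
tin [0.4443 0.3563 0.0465] [np.float64(0.0005582737660009702), np.float64(0.0005582737660010126)] [0.4448 0.3556 0.049 ] [0.4438 0.359  0.049 ]
hole [0.4953 0.1303 0.0064] [np.float64(0.0005941224503114298), np.float64(0.000594122450311422)] [0.4958 0.1302 0.008 ] [0.4945 0.1328 0.008 ]
small [ 0.6097 -0.2039  0.0214] [np.float64(0.0010665927955404476), np.float64(0.0010665927955404216)] [ 0.6102 -0.2032  0.026 ] [ 0.6068 -0.1929  0.026 ]
heavy [0.6303 0.1922 0.0411] [np.float64(0.0005256609679508694), np.float64(0.0005256609679506571)] [0.6302 0.1917 0.045 ] [0.6279 0.198  0.045 ]
full [ 0.4604 -0.201   0.0047] [np.float64(0.0015673677444650765), np.float64(0.0015673677444650342)] [ 0.4621 -0.2015  0.    ] [ 0.459  -0.2114  0.    ]
pink [0.3491 0.2726 0.046 ] [np.float64(0.0009449287098765055), np.float64(0.0009449287098764273)] [0.3502 0.2718 0.049 ] [0.3489 0.2765 0.049 ]
oil top [ 0.4616 -0.3532  0.0788] [np.float64(0.0012787753896436552), np.float64(0.0012787753896435655)] [ 0.4602 -0.3371  0.15  ] [ 0.4567 -0.1299  0.15  ]
```

```bash
python3 - <<'E'
from h import *
import cv2
np.set_printoptions(precision=3,suppress=True)
for n,a,b in (("post top",(632,306),(406,95)),("post vise",(632,325),(406,128)),("horn ball",(292,146),(212,190))):
    print(n,*tri([ray("top",a),ray("side",b)]))
from plant import *
p=read_camera("wrist");cv2.imwrite("pics/w0.png",p["pixels"])
t=cv2.imread("pics/top0.png");cv2.imwrite("pics/post.png",cv2.resize(t[220:460,440:640],(800,960))[:600])
z=np.load("top0.npz");W=np.linalg.inv(z["T"])
for q in ((.165,-.655,.23),(.165,-.655,.35)):
    c=W@np.r_[q,1];u=z["m"]@np.array([c[0],-c[1],-c[2]]);print(u[:2]/u[2])
E
```

```text
post top [ 0.3   -0.719  0.198] [np.float64(0.03649740614894553), np.float64(0.03649740614894557)]
post vise [ 0.269 -0.781  0.082] [np.float64(0.01764004315984152), np.float64(0.017640043159841575)]
horn ball [0.682 0.009 0.16 ] [np.float64(0.0023177764637085266), np.float64(0.0023177764637088843)]
[608.843 389.519]
[639.79 401.83]
```

View pics/w0.png

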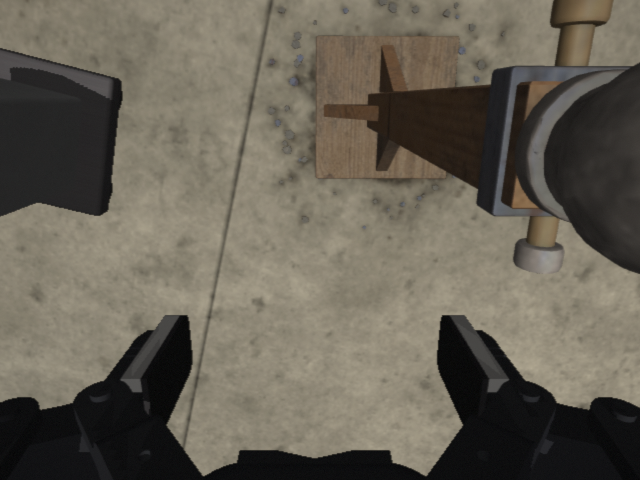

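View pics/post.png

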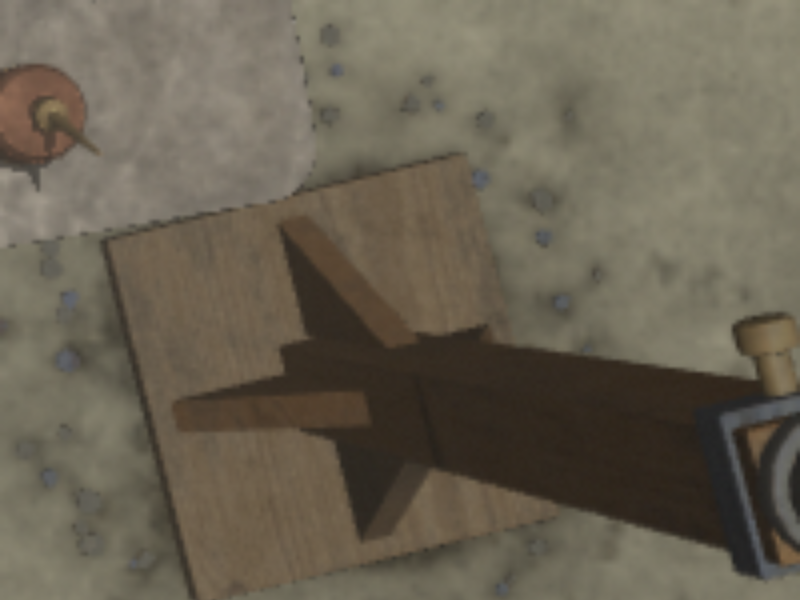

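```bash
python3 - <<'E'
from h import *
np.set_printoptions(precision=3,suppress=True)
from plant import *
p=read_camera("wrist");np.savez("wrist0.npz",m=p["mtx"],T=p["world_from_camera"]);print(p["world_from_camera"],p["mtx"])
for n,a,b in (("ball",(640,170),(406,98)),("collar handle L",(540,255),(435,130)),("handle far",(580,5),(383,131))):
    print(n,*tri([ray("wrist",a),ray("side",b)]),*tri([ray("wrist",a),ray("top",(640,330))]))
E
```

```text
[[ 0.245  0.922  0.299  0.242]
 [-0.97   0.233  0.075 -0.636]
 [-0.    -0.308  0.951  0.373]
 [ 0.     0.     0.     1.   ]] [[426.947   0.    314.25 ]
 [  0.    426.947 235.501]
 [  0.      0.      1.   ]]
ball [ 0.251 -0.791  0.175] [np.float64(0.003351018452160124), np.float64(0.0033510184521601846)] [ 0.266 -0.745  0.212] [np.float64(0.023255631906041286), np.float64(0.02325563190604127)]
collar handle L [ 0.159 -0.834  0.061] [np.float64(0.012150407012912322), np.float64(0.012150407012912432)] [ 0.318 -0.471  0.662] [np.float64(0.02080306030570192), np.float64(0.020803060305701854)]
handle far [ 0.33  -0.781  0.076] [np.float64(0.005376260365667137), np.float64(0.0053762603656670425)] [ 0.288 -0.713  0.232] [np.float64(0.007016259003511946), np.float64(0.007016259003511888)]
```

The tall post knob at (0.25,-0.79) lies away from my path. I lift first and shut the fingers.

Emit:
jog_arm(targets="0 0 35 0 0 0 -1; 0 0 35 0 0 0 -1; 0 10 10 0 0 0 -1; 20 30 0 0 0 0 -1; 28 28 0 0 0 0 -1; 28 28 0 0 0 0 -1; 28 28 0 0 0 0 -1; 28 28 0 0 0 0 -1; 28 28 0 0 0 0 -1")

```text
time: 1.45
eef_pos: [0.3228, -0.4716, 0.3139]
tcp_rot: [0.993, 0.116, -0.0, 0.001]
contact_force: [-0.1, 0.3, -0.3]
opening: 0.002
```

Emit:
jog_arm(targets="20 34 0 0 0 0 -1; 20 34 0 0 0 0 -1; 20 34 0 0 0 0 -1; 20 34 0 0 0 0 -1; 20 34 0 0 0 0 -1; 20 34 0 0 0 0 -1; 20 34 0 0 0 0 -1; 20 34 0 0 0 0 -1; 10 38 0 0 0 0 -1; 10 38 0 0 0 0 -1")

```text
time: 2.28
eef_pos: [0.5109, -0.1059, 0.3169]
tcp_rot: [0.993, 0.115, 0.003, 0.004]
contact_force: [0.6, 0.2, 0.4]
opening: -0.002
```

Emit:
jog_arm(targets="0 38 0 0 0 0 -1; 0 38 0 0 0 0 -1; 0 38 0 0 0 0 -1; 0 38 0 0 0 0 -1; 0 38 0 0 0 0 -1; 0 38 0 0 0 0 -1; 0 0 0 0 0 0 -1")

```text
time: 2.87
eef_pos: [0.5097, 0.1397, 0.3189]
tcp_rot: [0.993, 0.119, 0.006, 0.003]
contact_force: [-0.9, -1.0, 0.3]
opening: 0.001
```

```bash
python3 - <<'E'
from h import *
np.set_printoptions(precision=3,suppress=True)
from plant import *
import cv2
p=read_camera("wrist");np.savez("wrist1.npz",m=p["mtx"],T=p["world_from_camera"]);im=p["pixels"].copy()
W=np.linalg.inv(p["world_from_camera"])
for q in ((.4445,.3563,.049),(.4955,.1303,.008),(.61,-.2035,.026)):
    c=W@np.r_[q,1];u=p["mtx"]@np.array([c[0],-c[1],-c[2]]);u=u[:2]/u[2];print(u);cv2.drawMarker(im,tuple(int(round(x)) for x in u),(0,0,255),0,14)
cv2.imwrite("pics/w1.png",im)
E
```

```text
[ 82.025 198.945]
[317.274 193.879]
[661.173 165.695]
```

View pics/w1.png

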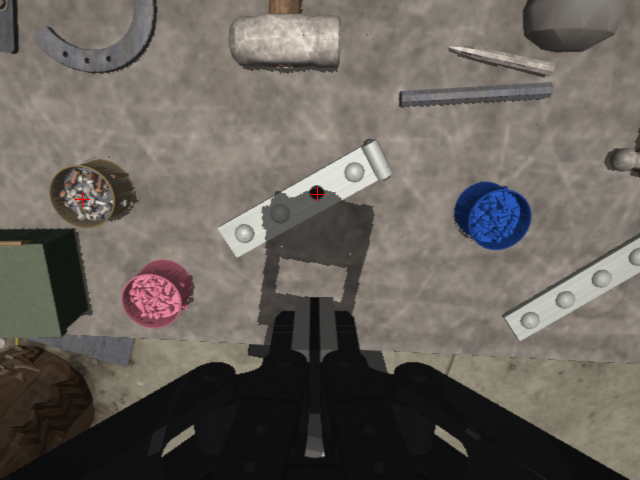

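```bash
python3 - <<'E'
from h import *
np.set_printoptions(precision=3,suppress=True)
for a,b in (((138,277),(394,395)),((147,318),(483,375))): print(*tri([ray("top",a),ray("side",b)]))
for uv in ((84,194),(317,194)):print(plane(ray("wrist",uv,"1"),.049 if uv[0]<100 else .008))
print(*tri([ray("wrist",(85,194),"1"),ray("top",(147.5,254)),ray("side",(346.1,379.5))]))
E
```

```text
[0.389 0.378 0.045] [np.float64(0.000360312581637144), np.float64(0.0003603125816371148)]
[0.289 0.354 0.054] [np.float64(0.004463720951043103), np.float64(0.004463720951043117)]
[0.45  0.355 0.049]
[0.495 0.131 0.008]
[0.446 0.356 0.045] [np.float64(0.0029453551952548992), np.float64(0.0010135603290786369), np.float64(0.002219962020316363)]
```

The wrist view confirms the tin (84,194) and the hole (317,194). The box beside the tin is only about 50 mm high. Next I go over the tin.

Emit:
jog_arm(targets="-11 36 0 0 0 0 -1; -11 36 0 0 0 0 -1; -11 36 0 0 0 0 -1; -11 36 0 0 0 0 -1; -11 36 0 0 0 0 -1; -8 30 0 0 0 0 -1; 0 0 0 0 0 0 -1; 0 0 0 0 0 0 -1")

```text
time: 3.58
eef_pos: [0.4473, 0.3475, 0.3197]
tcp_rot: [0.994, 0.112, 0.008, 0.007]
contact_force: [-0.1, -1.1, 0.8]
opening: 0.0
```

Emit:
jog_arm(targets="0 8 -30 0 0 0 -1; 0 0 -38 0 0 0 -1; 0 0 -38 0 0 0 -1; 0 0 -38 0 0 0 -1; 0 0 -30 0 0 0 -1; 0 0 -20 0 0 0 -1; 0 0 0 0 0 0 -1; 0 0 0 0 0 0 -1")

```text
time: 4.25
eef_pos: [0.4548, 0.3428, 0.124]
tcp_rot: [0.994, 0.105, 0.014, 0.007]
contact_force: [0.3, 0.2, 0.3]
opening: 0.002
```

Emit:
jog_arm(targets="-4 7 -15 0 0 0 -1; -4 6 -15 0 0 0 -1; -1 1 -10 0 0 0 -1; 0 0 0 0 0 0 -1; 0 0 0 0 0 0 -1")

```text
time: 4.67
eef_pos: [0.4538, 0.3551, 0.0921]
tcp_rot: [0.995, 0.102, 0.021, 0.005]
contact_force: [0.5, -0.9, 1.5]
opening: 0.001
```

Emit:
jog_arm(targets="-4 1 -6 0 1.2 0 -1; -4 0 -6 0.3 1.2 0 -1; 0 0 0 0 0 0 -1; 0 0 0 0 0 0 -1")

```text
time: 5.0
eef_pos: [0.4484, 0.3567, 0.084]
tcp_rot: [0.995, 0.101, 0.002, -0.001]
contact_force: [-0.2, -0.7, 0.1]
opening: -0.003
```

Emit:
jog_arm(targets="-2 0 -3 0 0 0 -1; 0 0 0 0 0 0 -1; 0 0 0 0 0 0 -1; 0 0 0 0 0 0 -1; 0 0 0 0 0 0 -1; 0 0 0 0 0 0 -1; 0 0 0 0 0 0 -1; 0 0 0 0 0 0 -1; 0 0 0 0 0 0 -1; 0 0 0 0 0 0 -1")

```text
time: 5.83
eef_pos: [0.4465, 0.357, 0.0815]
tcp_rot: [0.995, 0.101, 0.003, -0.001]
contact_force: [0.6, 0.7, 0.4]
opening: -0.002
```

Emit:
jog_arm(targets="0 0 0 0 0 0 -1; 0 0 0 0 0 0 -1; 0 0 0 0 0 0 -1; 0 0 0 0 0 0 -1; 0 0 0 0 0 0 -1; 0 0 0 0 0 0 -1; 0 0 0 0 0 0 -1; 0 0 0 0 0 0 -1; 0 0 0 0 0 0 -1; 0 0 0 0 0 0 -1")

```text
time: 6.67
eef_pos: [0.4465, 0.357, 0.0815]
tcp_rot: [0.995, 0.101, 0.003, -0.001]
contact_force: [0.8, 0.4, -0.1]
opening: 0.001
```

```bash
python3 - <<'E'
from plant import *
import cv2
cv2.imwrite("pics/s1.png",read_camera("side")["pixels"])
E
```

```text
(no output)
```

View pics/s1.png

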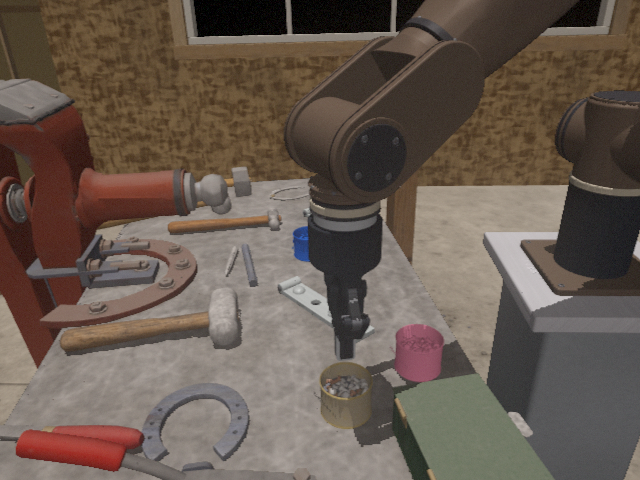

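The fingertips, at about (345,355), are over the tan tin's mouth at (346,380), with a clear gap. I finish the dwell and then rise.

Emit:
jog_arm(targets="0 0 0 0 0 0 -1; 0 0 0 0 0 0 -1; 0 0 0 0 0 0 -1; 0 0 0 0 0 0 -1; 0 0 0 0 0 0 -1; 0 0 0 0 0 0 -1")

```text
time: 7.22
eef_pos: [0.4465, 0.357, 0.0815]
tcp_rot: [0.995, 0.101, 0.003, -0.001]
contact_force: [-0.1, -0.2, -0.5]
opening: 0.001
```

Emit:
jog_arm(targets="0 0 20 0 0 0 -1; 0 0 30 0 0 0 -1; 0 0 35 0 0 0 -1; 0 0 35 0 0 0 -1; 6 -35 0 0 0 0 -1; 8 -38 0 0 0 0 -1; 8 -38 0 0 0 0 -1; 8 -38 0 0 0 0 -1; 8 -38 0 0 0 0 -1; 0 0 0 0 0 0 -1")

```text
time: 8.05
eef_pos: [0.4831, 0.1636, 0.2084]
tcp_rot: [0.994, 0.106, 0.005, -0.0]
contact_force: [0.4, 0.2, 0.3]
opening: 0.002
```

Emit:
jog_arm(targets="7 -18 0 0 0 0 -1; 5 -12 -15 0 0 0 -1; 0 0 -25 0 0 0 -1; 0 0 -30 0 0 0 -1; 0 0 -25 0 0 0 -1; 0 0 -15 0 0 0 -1; 0 0 0 0 0 0 -1; 0 0 0 0 0 0 -1")

```text
time: 8.72
eef_pos: [0.4977, 0.1301, 0.0984]
tcp_rot: [0.995, 0.102, 0.009, -0.001]
contact_force: [0.3, 0.1, 0.9]
opening: -0.001
```

Emit:
jog_arm(targets="-1 0 -20 0 0.6 0 -1; -1 0 -20 0 0.6 0 -1; 0 0 -12 0 0.4 0 -1; 0 0 0 0 0 0 -1; 0 0 0 0 0 0 -1")

```text
time: 9.13
eef_pos: [0.5004, 0.1319, 0.0515]
tcp_rot: [0.995, 0.103, 0.001, -0.002]
contact_force: [-1.0, 0.7, -0.3]
opening: -0.003
```

Emit:
jog_arm(targets="-5 -2 -7 0 0 0 -1; -1 0 -7 0 0 0 -1; 0 0 0 0 0 0 -1; 0 0 0 0 0 0 -1")

```text
time: 9.47
eef_pos: [0.4965, 0.1302, 0.0403]
tcp_rot: [0.995, 0.103, 0.004, -0.002]
contact_force: [-0.4, 0.6, 0.4]
opening: 0.003
```

Emit:
jog_arm(targets="-1 0 -2 0 0 0 -1; 0 0 0 0 0 0 -1; 0 0 0 0 0 0 -1; 0 0 0 0 0 0 -1; 0 0 0 0 0 0 -1; 0 0 0 0 0 0 -1; 0 0 0 0 0 0 -1; 0 0 0 0 0 0 -1; 0 0 0 0 0 0 -1; 0 0 0 0 0 0 -1")

```text
time: 10.3
eef_pos: [0.4965, 0.1302, 0.0396]
tcp_rot: [0.995, 0.103, 0.006, -0.002]
contact_force: [0.1, -0.2, -0.0]
opening: -0.001
```

```bash
python3 - <<'E'
from plant import *
import cv2
cv2.imwrite("pics/s2.png",read_camera("side")["pixels"])
E
```

```text
(no output)
```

View pics/s2.png

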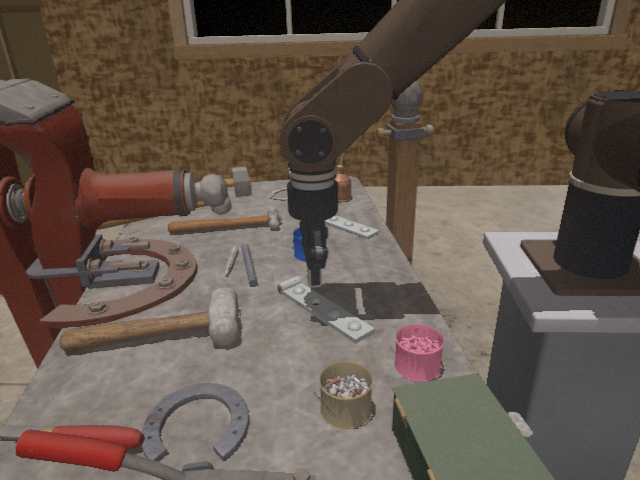

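Emit:
jog_arm(targets="0 0 0 0 0 0 -1; 0 0 0 0 0 0 -1; 0 0 0 0 0 0 -1; 0 0 0 0 0 0 -1; 0 0 0 0 0 0 -1; 0 0 0 0 0 0 -1; 0 0 0 0 0 0 -1; 0 0 0 0 0 0 -1; 0 0 0 0 0 0 -1; 0 0 0 0 0 0 -1")

```text
time: 11.18
eef_pos: [0.4965, 0.1302, 0.0396]
tcp_rot: [0.995, 0.103, 0.006, -0.002]
contact_force: [-0.0, -0.4, -0.5]
opening: 0.002
```

The tips, at about (315,285), are right above the hole at (316,302) with a gap. I finish the dwell and rise.

Emit:
jog_arm(targets="0 0 0 0 0 0 -1; 0 0 0 0 0 0 -1; 0 0 0 0 0 0 -1; 0 0 0 0 0 0 -1; 0 0 20 0 0 0 -1; 0 0 35 0 0 0 -1; 0 0 38 0 0 0 -1; 0 0 38 0 0 0 -1; 0 0 38 0 0 0 -1; 0 0 35 0 0 0 -1")

```text
time: 12.02
eef_pos: [0.4859, 0.1294, 0.2397]
tcp_rot: [0.995, 0.103, -0.008, -0.003]
contact_force: [1.3, -0.6, -0.6]
opening: -0.0
```

Emit:
jog_arm(targets="5 -25 0 0 0 0 -1; 10 -38 0 0 0 0 -1; 10 -38 0 0 0 0 -1; 12 -38 0 0 0 0 -1; 12 -38 0 0 0 0 -1; 12 -38 0 0 0 0 -1; 15 -37 0 0 0 0 -1; 15 -37 0 0 0 0 -1; 14 -30 0 0 0 0 -1; 0 0 0 0 0 0 -1")

```text
time: 12.85
eef_pos: [0.5976, -0.203, 0.256]
tcp_rot: [0.994, 0.106, 0.007, -0.0]
contact_force: [-0.1, 0.3, -0.3]
opening: -0.003
```

```bash
python3 - <<'E'
from h import *
from plant import *
import cv2
p=read_camera("wrist");np.savez("wrist2.npz",m=p["mtx"],T=p["world_from_camera"]);im=p["pixels"].copy()
c=np.linalg.inv(p["world_from_camera"])@np.r_[.61,-.2035,.026,1];u=p["mtx"]@np.array([c[0],-c[1],-c[2]]);u=u[:2]/u[2];print(u);cv2.drawMarker(im,tuple(int(round(x)) for x in u),(0,0,255),0,14)
cv2.imwrite("pics/w2.png",im)
E
```

```text
[317.07351056 181.97928726]
```

View pics/w2.png

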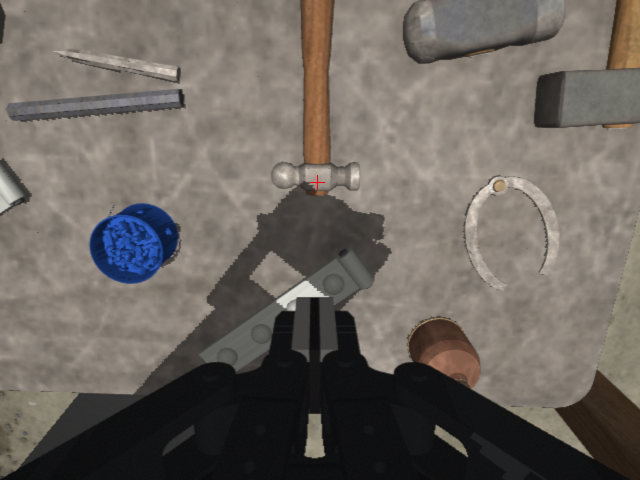

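The marker falls on the head, and the wrist view puts its middle, at (317,176), a few millimetres farther out. I aim at (0.614, -0.203).

Emit:
jog_arm(targets="10 0 0 0 0.5 0 -1; 5 0 -20 0 0.4 0 -1; 0 0 -30 0 0.2 0 -1; 0 0 -35 0 0.2 0 -1; 0 0 -30 0 0.2 0 -1; 0 0 -15 0 0 0 -1; 0 0 0 0 0 0 -1; 0 0 0 0 0 0 -1")

```text
time: 13.57
eef_pos: [0.6104, -0.1925, 0.1237]
tcp_rot: [0.994, 0.109, -0.006, -0.004]
contact_force: [0.6, -0.3, 0.4]
opening: 0.001
```

Emit:
jog_arm(targets="2 -6 -18 0 -0.3 0 -1; 1 -5 -18 0 -0.3 0 -1; 0 -1 -15 0 0 0 -1; 0 0 0 0 0 0 -1; 0 0 0 0 0 0 -1")

```text
time: 13.98
eef_pos: [0.6177, -0.2028, 0.0811]
tcp_rot: [0.994, 0.111, 0.005, 0.0]
contact_force: [0.8, 0.1, -0.1]
opening: 0.001
```

Emit:
jog_arm(targets="-3 0 -10 0 0 0 -1; -1 0 -10 0 0.5 0 -1; 0 0 -4 0 0 0 -1; 0 0 0 0 0 0 -1; 0 0 0 0 0 0 -1")

```text
time: 14.4
eef_pos: [0.6165, -0.2031, 0.0616]
tcp_rot: [0.994, 0.112, 0.005, 0.002]
contact_force: [-0.4, -0.5, 0.3]
opening: -0.002
```

Emit:
jog_arm(targets="-3 0 -4 0 0 0 -1; 0 0 0 0 0 0 -1; 0 0 0 0 0 0 -1; 0 0 0 0 0 0 -1; 0 0 0 0 0 0 -1; 0 0 0 0 0 0 -1; 0 0 0 0 0 0 -1; 0 0 0 0 0 0 -1; 0 0 0 0 0 0 -1; 0 0 0 0 0 0 -1")

```text
time: 15.23
eef_pos: [0.614, -0.2036, 0.0586]
tcp_rot: [0.994, 0.112, 0.005, 0.003]
contact_force: [-0.6, -0.6, 0.3]
opening: 0.002
```

Emit:
jog_arm(targets="0 0 0 0 0 0 -1; 0 0 0 0 0 0 -1; 0 0 0 0 0 0 -1; 0 0 0 0 0 0 -1; 0 0 0 0 0 0 -1; 0 0 0 0 0 0 -1; 0 0 0 0 0 0 -1; 0 0 0 0 0 0 -1; 0 0 0 0 0 0 -1; 0 0 0 0 0 0 -1")

```text
time: 16.07
eef_pos: [0.614, -0.2036, 0.0586]
tcp_rot: [0.994, 0.112, 0.005, 0.003]
contact_force: [-0.5, 0.1, 0.0]
opening: 0.001
```

Emit:
jog_arm(targets="0 0 0 0 0 0 -1; 0 0 0 0 0 0 -1; 0 0 0 0 0 0 -1; 0 0 0 0 0 0 -1; 0 0 0 0 0 0 -1; 0 0 0 0 0 0 -1")

```text
time: 16.57
eef_pos: [0.614, -0.2036, 0.0586]
tcp_rot: [0.994, 0.112, 0.006, 0.003]
contact_force: [-0.7, -0.5, -0.3]
opening: 0.001
```

```bash
python3 - <<'E'
from plant import *
import cv2
cv2.imwrite("pics/s3.png",read_camera("side")["pixels"])
cv2.imwrite("pics/w3.png",read_camera("wrist")["pixels"])
E
```

```text
(no output)
```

View pics/s3.png

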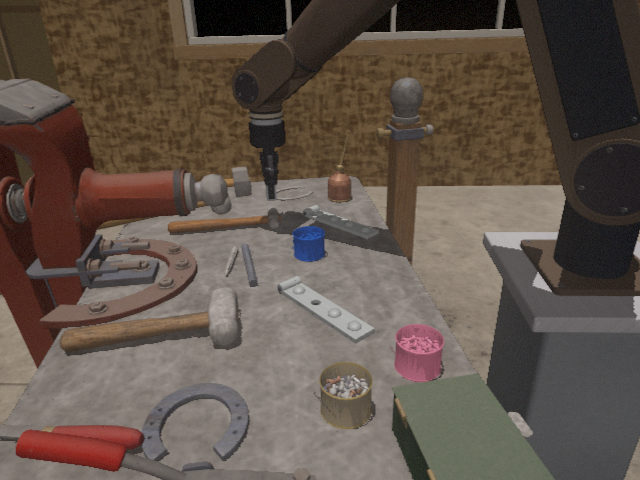

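View pics/w3.png

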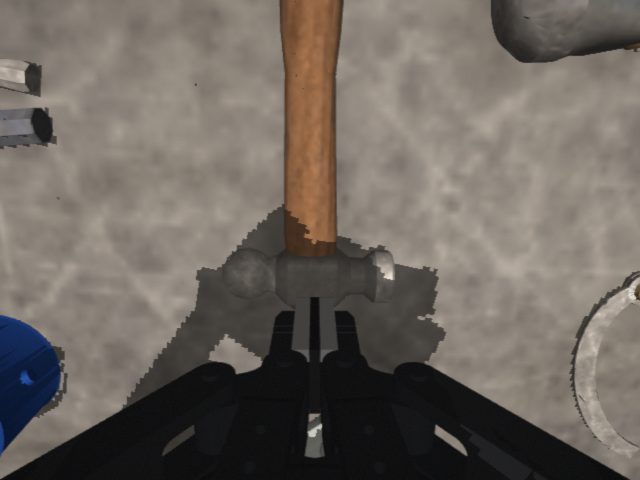

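The tips, at (270,198) in the side view, are above the small head, and nothing has moved. I hand in.

```bash
python3 -c "
from plant import *
print(sign_off());s=get_state();print(s['time'],s['eef_pos'])"
```

```text
the job is handed in; nothing more can be done
None
the job is handed in; nothing more can be done
```

I pointed with shut fingertips at the tan rivet tin, then the empty hole in the left strap, then the small hammer's head. Each stop was held for a bit over two seconds, with high travel in between. I handed the job in at about 16.7 s, still pointing at the small hammer; `sign_off` gave no verdict.

| Stop | Fingertip position (x, y, z in m) | Height over the thing | Off the measured point |
|---|---|---|---|
| Tin | (0.4465, 0.357, 0.0815) | about 33 mm | about 2 mm |
| Empty hole | (0.4965, 0.130, 0.040) | about 32 mm | about 1 mm |
| Small hammer's head | (0.614, -0.204, 0.059) | about 33 mm | about 4 mm |

- **Contact:** the force readings stayed at noise level, about 1 N or so, so they could not prove the 0.3 N limit by themselves. The side pictures showed clear gaps at the tin and the hole. The last side and wrist pictures showed the tin, straps and hammers where they had been.
- **Disagreement:** the wrist camera put the middle of the small hammer's head about 5 mm farther from the robot than the top view did. I aimed between the two, well inside the 25 mm limit.
- **Heights:** the two-view heights came out 2 to 5 mm below the given ones. I used the given heights for the stops.

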